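# Press a culture dish down with a coarse and fine hold-down

## Task

Hold the culture dish down on its pedestal with the sprung foot of the hold-down stand. Turn the large outer knob clockwise until the foot just touches the dish lid with a light touch (less than 13 N), let go of it, and then use only the small top knob to tighten the foot to about 16 N, never beyond 22 N. Let go at the end; never handle the outer knob once the foot presses with more than 13 N, keep off the foot, and do not disturb the other things on the bench.

Things in the scene. Friction and masses are not known exactly. Their poses are not given: they have to be found in the camera images.
- stand: white hold-down stand, fixed to the bench: base plate 130 x 270 x 12 mm; on it an 80 x 80 mm housing, top at 108 mm, centred at y = -65 mm in the stand's frame; above it two black knobs on one upright axis. Origin: centre of the base plate's underside; z up, y from the knobs towards the foot. A neck 26 mm thick stands between housing and outer knob.
- pedestal_foot (a point): point on the base plate's top under the foot (stand y = +65 mm). A round pedestal 72 mm wide stands here with a loose clear dish on it, 55 mm wide, 18 mm high. The pedestal's height differs each time and is not measured: the dish lid is 47 to 61 mm above the bench.
- coarse: large outer knob: black ribbed disc 60 mm in diameter, 20 mm high, underside about 135 mm above the bench. Origin: on its axis at its underside; x points to the white line on its top. Clockwise seen from above (yaw falls) lowers the foot 15 mm per rad. Stops 3.4 rad apart; starts 0 to 0.5 rad from the upper stop, so 1 to 2.7 rad are needed to touch.
- coarse_grip (a point): on the outer knob's axis, 13 mm above its underside. The knob stays where it is left and does not turn the other. It turns against 0.34 N m of friction and 0.015 N m more per newton of foot force: so the touch is felt. At rest friction may read either way, so compare readings taken after like turns. An upright pull or push over 30 N makes it give and turns the small knob.
- fine: small inner knob above the outer one on the same axis: black ribbed, 28 mm in diameter, from 160 to 186 mm above the bench, 3 to 7 mm clear of the outer knob's top. Origin: on its axis, 155 mm above the bench; x points to the white line on its top. Clockwise from above (yaw falls) lowers the foot, and with it the bar, the neck and the outer knob, by 4 mm per rad.
- fine_grip (a point): on the small knob's axis, 7 mm below its top. The small knob starts within 0.4 rad of the middle of its 4.4 rad range, stays where it is left, and turns against 0.12 N m of friction and 0.004 N m more per newton of foot force.
- fine_rim (a point): point on the top rim of the small knob, 14 mm from the axis, at the end of the white line
- foot: round rubber foot 26 mm in diameter on an upright steel pin under the bar's end, 130 mm from the knobs' axis. Origin: centre of its underside; z up. 85 mm above the bench with the outer knob at its upper stop and the small one in mid-range. A preloaded spring pushes it down: it presses 8 N as soon as it touches, then 2 N more per mm that the knobs lower the bar, while its pin rises out of the bar.
- dish_stack: bystander: stack of three clear dishes, 55 mm wide, 54 mm high; origin under its centre
- tip_box: bystander: blue box with clear lid, 85 x 120 x 65 mm
- tube_rack: bystander: white rack with capped tubes, 70 x 180 mm, 95 mm high
- spray: bystander: white bottle, 76 mm wide, 200 mm high
- pen_cup: bystander: steel cup, 72 mm wide, 90 mm high
- timer: bystander: grey box 60 x 70 x 20 mm
- marker: bystander: white pen lying, 12 x 120 mm

How it is judged (in metres and radians):
On the way, in this order (a step that is already met when the one before it is completed fails the run):
1. the outer knob brings the foot to a light touch on the dish (2 to 13 N), the top knob not yet turned (contact force between foot and anything else between 2 and 13 N and contact force between foot and the fingers below 0.1 N and distance of fine_rim from where it was at the start of the episode below 0.006 m), for 0.2 s.
2. the outer knob is let go with the foot touching and the fingers take the small top knob (contact force between foot and anything else above 2 N and contact force between the fingers and coarse below 0.5 N and contact force between the fingers and fine above 1 N), for 0.1 s.
At the end, for the whole second after the job is handed in: the foot presses on the dish with 13.5 to 19 N, both knobs let go and at rest (contact force between foot and anything else between 13.5 and 19 N and velocity of joint coarse between -0.05 and 0.05 rad/s and velocity of joint fine between -0.05 and 0.05 rad/s); the robot touches nothing.
It fails at once if the foot presses harder than 22 N (contact force between foot and anything else above 22 N).
It fails at once if the outer knob is handled while the foot presses with more than 13 N (contact force between foot and anything else above 13.3 N and contact force between the fingers and coarse above 1 N).
It fails at once if the robot touches the foot (contact force between foot and the fingers above 1 N or contact force between foot and the arm above 1 N).
It fails at once if a bystander is moved more than 20 mm (distance of any of dish_stack, tip_box, tube_rack, spray, pen_cup, timer, marker from where it was at the start of the episode above 0.02 m).
It also fails if it takes over 72 s, if anything falls off the work surface, if the arm or the gripper's body presses on something with over 40 N, if the wrist force passes 120 N, or if a joint passes its speed limit or range.

## Robot

A 6-joint arm with a two-finger parallel gripper is mounted at the origin on the work surface. World frame = base frame: x ahead of the robot, y to its left, z up, the work surface at z = 0. Lengths are in m, angles in degrees, forces in N, time in s.
With the tool pointing down it reaches from about 0.4 to 0.825 m from the base axis. Payload 7 kg.
Tool frame: the origin (TCP) lies on the centre line of the jaws, within the pads' length; the fingertips stand 14 mm ahead of it and the grasp point (between the pads) lies 5 mm behind it; z points along the fingers, x is the direction in which the jaws open and shut, and the axes are right-handed (so a half turn about z gives the same grasp; the last joint's range is limited). The gripper opens to 88 mm and grips with 3 to 60 N. Pads are 19 mm wide; open, the fingers measure 130 mm over their backs; the gripper's body (78 mm by 193 mm) begins 47 mm behind the grasp point.
Start: joints at [-47.607, 20.546, 0.682, 0, -70.136, -16.507], TCP at [0.295, -0.607, 0.241] pointing down, gripper open.
Joint ranges: [-176.03, 176.03], [-82.01, 121.73], [-58.28, 71.71], [-173.87, 95.51], [-174.79, -0.11], [-173.66, 173.66]. Speed limits (degrees/s): [136.94, 136.94, 172.46, 180, 180, 180].

## Interface

Orientations are given as [roll, pitch, yaw] about the fixed x, y, z axes, in that order (R = Rz(yaw) Ry(pitch) Rx(roll)).
In Python, from plant import * gives the robot as it stands.
- The arm moves only by the shell command python3 -m handwheel 'ROWS' [OPENING]. ROWS is JSON, a list of rows, each a list of 2 entries, a list of its own where there are three numbers: the shift along the tool's x, y, z each as a share of 0.2 m, from -1 to 1, then the turn, a rotation vector about the tool's x, y, z each as a share of 360 degrees, from -1 to 1. In form: [[[tx, ty, tz], [ax, ay, az]], ...]. A call has 1 to 5 rows; each row is the pose to reach, as a shift and turn from the pose commanded when the call began, along the tool's axes at that moment, turning the shorter way round; what a row does not reach only later rows make up. A row lasts 1/12 s, in which the tool goes at most 41.7 mm and 7.16 degrees, less where a joint would pass 70% of its speed; a pose out of reach is approached as far as the arm can. A call with a number of a shift or a turn outside -1 to 1 is refused whole. A call with a gripper value outside its range is refused whole. OPENING is the closure, from -1 (fully open) to 1 (shut), set as the call begins (- or left out, the last holds). The fingers move at their own pace and stop on an object; the grip force is fixed at half the most. Time passes only in rows, so rows that repeat a pose let the fingers close. It gives the time, the measured TCP pose, the force and the opening at its end, in the units of the state.
- get_obs(): the state, without advancing time (a new reading comes with each control period).
- snapshot(name): name is "scene" or "top" or "wrist"; returns a dict with "color" (480x640x3 uint8, red, green, blue), "z_map" (480x640 float32, m along the optical axis (not along the pixel's ray), 0 where there is no reading), "intrinsics" (3x3 intrinsics, pixels), "distortion" ([k1, k2, p1, p2, k3] as OpenCV has them; the pictures are not rectified), "rvec" (rotation vector, rad) and "tvec" (3), from world to camera coordinates, as OpenCV has them. Camera axes: x right, y down, z forward; pixel columns grow to the right and rows downward; lengths in m; the calibration is good to about 2 mm. A picture is of the moment at which its call begins.
- close_job(): hands the job in, once; it reports no verdict.
The state is a dict: "clock": time; "joint_pos": joint angles; "qvel": joint speeds; "tau": joint torques, N m; "tool_pos": TCP position; "orientation": TCP orientation; "force": force on the tool from outside, world axes, zero at the start; "moment": the same for the moment, N m; "opening": finger opening in m.
Only numpy, scipy, OpenCV 4.12 (cv2) and the standard library are available. Lean on these libraries where they do the work, as an engineer would, in place of code of your own. Each camera call takes 0.05 s, during which the arm holds its last target. There are 200 camera calls.

## Working session

There is one attempt and no reset: what is moved stays moved. The work goes in short steps, Python scripts to look and compute and a shell command to move; the robot and the scene stay as the last step left them, time stands still between calls to the robot, and variables do not carry over. Pictures are saved under pics/ and viewed, about 8 in all and at most 12, crops included, and the job is handed in when it is done.

```bash
ls; mkdir -p pics; cat > h.py <<'E'
from plant import *
import numpy as np, cv2
def cam(n):
    s=snapshot(n); s['R']=cv2.Rodrigues(np.array(s['rvec'],float))[0]; s['t']=np.array(s['tvec'],float).reshape(3); return s
def ray(s,uv):
    p=cv2.undistortPoints(np.array(uv,float).reshape(-1,1,2),s['intrinsics'],np.array(s['distortion'],float)).reshape(-1,2)
    d=np.c_[p,np.ones(len(p))]@s['R']; return -s['R'].T@s['t'],d
def onz(s,uv,z):
    o,d=ray(s,uv); return o+d*((z-o[2])/d[:,2])[:,None]
def depthpts(s):
    v,u=np.mgrid[0:480,0:640]; uv=np.c_[u.ravel(),v.ravel()]
    o,d=ray(s,uv); return (o+d*s['z_map'].reshape(-1,1)).reshape(480,640,3)
def save(s,n): cv2.imwrite('pics/'+n,s['color'][...,::-1])
E
python3 - <<'E'
from h import *
print(get_obs())
a=cam('scene');b=cam('top')
im=np.vstack([a['color'],b['color']]);
for n,s in (('s1.png',a),('t1.png',b)): save(s,n)
print(-a['R'].T@a['t'],-b['R'].T@b['t'])
w=cam('wrist');save(w,'w1.png')
E
```

```text
pics
{'clock': 0.0, 'joint_pos': array([-4.76048131e+01,  2.05908710e+01,  6.34404490e-01, -2.06423891e-02,
       -7.01362569e+01, -1.65052600e+01]), 'qvel': array([-0.05474432, -0.00995945, -0.01368751,  0.01580723,  0.1444586 ,
       -0.03827201]), 'tau': array([ 3.30801277e-04, -5.82726073e+01,  2.93056262e+01,  6.99755609e+00,
        6.77667311e-03, -1.99087417e-04]), 'tool_pos': array([ 0.29449418, -0.60685201,  0.23963219]), 'orientation': array([-1.79992260e+02, -9.44161450e-02,  1.15882891e+02]), 'force': array([ 0.02062573, -0.38921903, -0.53778479]), 'moment': array([-0.02032389,  0.01424699,  0.02353644]), 'opening': 0.08784860386688817}
[1.3054587  0.3175234  0.70237078] [0.3411121  0.08342233 1.19488746]
```

View pics/s1.png

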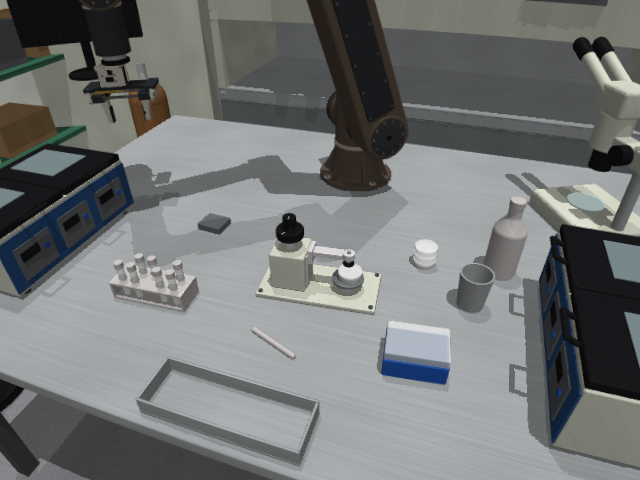

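View pics/t1.png

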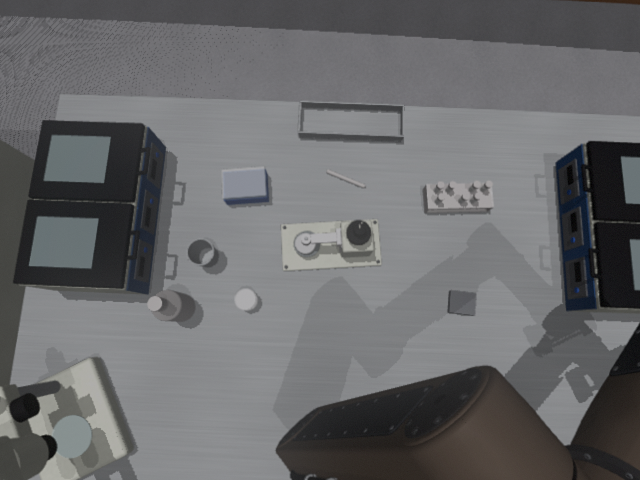

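The scene view shows the stand at about (320,280), with its knobs at (290,225) and foot at (348,258). The top view shows the knobs at (359,234), the foot at (306,241) and clear space around the stand. Next I'll measure the knob axis in both views.

```bash
python3 - <<'E'
from h import *
a=cam('scene');b=cam('top')
for n,s,(x0,x1,y0,y1) in (('scene',a,(262,320,205,250)),('top',b,(335,390,212,258))):
    P=depthpts(s)[y0:y1,x0:x1]; c=s['color'][y0:y1,x0:x1].max(2)
    for lo,hi in ((.18,.19),(.15,.158),(.1,.112)):
        m=(P[...,2]>lo)&(P[...,2]<hi); q=P[m]
        if len(q)>3: print(n,lo,len(q),np.median(q,0).round(4),'mid',((q.max(0)+q.min(0))/2).round(4),np.ptp(q,axis=0).round(3))
# base plate: bright, z~.012
P=depthpts(b); m=((P[...,2]>.007)&(P[...,2]<.017)); m[:, :270]=0;m[:,395:]=0;m[:210]=0;m[280:]=0
k=(b['color'].min(2)>0)
c=max(cv2.findContours((m*255).astype('uint8'),0,1)[0],key=cv2.contourArea)
r=cv2.minAreaRect(c);bx=cv2.boxPoints(r);w=onz(b,bx,.012);print(w.round(4),w.mean(0),[np.linalg.norm(w[i]-w[i-1]) for i in range(4)])
# scene silhouettes
for n,s,(x0,x1,y0,y1) in (('scene',a,(262,320,205,250)),('top',b,(335,390,212,258))):
    g=cv2.resize(s['color'][y0:y1,x0:x1],None,fx=8,fy=8,interpolation=0)
    cv2.imwrite(f'pics/c_{n}.png',g[...,::-1])
A=cv2.imread('pics/c_scene.png');B=cv2.imread('pics/c_top.png');h=max(len(A),len(B))
cv2.imwrite('pics/c.png',cv2.resize(np.hstack([np.pad(i,((0,h-len(i)),(0,0),(0,0))) for i in(A,B)]),(800,330)))
E
```

```text
scene 0.18 114 [0.5803 0.0024 0.1868] mid [0.5768 0.0009 0.1848] [0.028 0.028 0.009]
scene 0.15 285 [0.5874 0.0077 0.1562] mid [0.5758 0.001  0.154 ] [0.061 0.059 0.008]
scene 0.1 299 [0.5712 0.0168 0.1095] mid [0.5671 0.0121 0.1086] [0.067 0.106 0.006]
top 0.18 111 [0.5743 0.0016 0.1849] mid [0.5742 0.0015 0.1849] [0.026 0.028 0.01 ]
top 0.15 332 [0.5685 0.0038 0.1541] mid [0.5751 0.0014 0.154 ] [0.061 0.059 0.008]
top 0.1 516 [0.5557 0.0193 0.107 ] mid [0.5739 0.0075 0.106 ] [0.083 0.097 0.012]
[[ 0.6187  0.208   0.012 ]
 [ 0.6459 -0.0654  0.012 ]
 [ 0.5161 -0.0744  0.012 ]
 [ 0.4899  0.1932  0.012 ]] [0.56766119 0.06532009 0.012     ] [np.float64(0.12962543893116737), np.float64(0.274760320900534), np.float64(0.1301290454110871), np.float64(0.26885829490565555)]
```

View pics/c.png

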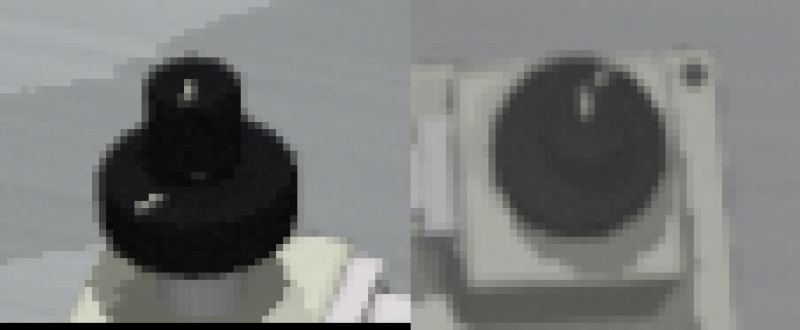

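The knob axis agrees in both views at about (0.575, 0.001). The outer top is at about 0.155 and the inner top at about 0.186, both matching the text. I'll fly there while winding the wrist back, so the outer knob can be turned in one sweep.

```bash
python3 -m handwheel '[[[0.53,0.65,-0.075],[0,0,-0.09]],[[0.53,0.65,-0.075],[0,0,-0.09]],[[0.53,0.65,-0.075],[0,0,-0.09]],[[0.53,0.65,-0.075],[0,0,-0.09]],[[0.53,0.65,-0.075],[0,0,-0.09]]]' -1
python3 -m handwheel '[[[0.10,0.83,-0.075],[0,0,-0.09]],[[0.10,0.83,-0.075],[0,0,-0.09]],[[0.10,0.83,-0.075],[0,0,-0.09]],[[0.10,0.83,-0.075],[0,0,-0.09]],[[0.10,0.83,-0.075],[0,0,-0.09]]]'
```

```text
clock: 0.67
tool_pos: [0.3676, -0.4507, 0.2569]
orientation: [179.9, 0.1, 148.9]
force: [-0.9, -0.6, -0.0]
opening: 0.0877
clock: 1.08
tool_pos: [0.4381, -0.2988, 0.2717]
orientation: [180.0, 0.1, -178.7]
force: [-1.3, -0.0, 0.4]
opening: 0.0874
```

```bash
python3 -m handwheel '[[[-0.36,0.755,-0.075],[0,0,-0.09]],[[-0.36,0.755,-0.075],[0,0,-0.09]],[[-0.36,0.755,-0.075],[0,0,-0.09]],[[-0.36,0.755,-0.075],[0,0,-0.09]],[[-0.36,0.755,-0.075],[0,0,-0.09]]]'
python3 -m handwheel '[[[-0.708,0.445,-0.075],[0,0,-0.09]],[[-0.708,0.445,-0.075],[0,0,-0.09]],[[-0.708,0.445,-0.075],[0,0,-0.09]],[[-0.708,0.445,-0.075],[0,0,-0.09]],[[-0.708,0.445,-0.075],[0,0,-0.09]]]'
python3 - <<'E'
from h import *
o=get_obs();print(o['joint_pos'].round(1),o['tool_pos'],o['orientation'],o['moment'])
w=cam('wrist');save(w,'w2.png');P=depthpts(w);print(-w['R'].T@w['t'])
for lo,hi in ((.182,.19),(.151,.159)):
    m=(P[...,2]>lo)&(P[...,2]<hi)&(np.hypot(P[...,0]-.5755,P[...,1]-.001)<.045)&(w['color'].max(2)<90);q=P[m]
    if len(q):print(lo,len(q),np.median(q,0).round(4),((q.max(0)+q.min(0))/2).round(4),np.ptp(q,axis=0).round(3))
E
```

```text
clock: 1.5
tool_pos: [0.5084, -0.1468, 0.2863]
orientation: [-180.0, 0.1, -146.3]
force: [-0.2, -1.4, 0.7]
opening: 0.0875
clock: 1.92
tool_pos: [0.5784, 0.0055, 0.3005]
orientation: [-180.0, 0.1, -113.9]
force: [-0.3, -1.3, 0.3]
opening: 0.0877
[ 19.9   9.5  -6.4  -0.  -74.   46.2] [0.57837007 0.00545863 0.30054729] [-1.79953979e+02  5.60866283e-02 -1.13905283e+02] [-0.15916956  0.09462825 -0.04023355]
[ 0.64523332 -0.02421646  0.44468139]
0.182 1470 [5.733e-01 2.000e-04 1.859e-01] [0.5729 0.0007 0.1851] [0.029 0.029 0.006]
0.151 3586 [ 0.5808 -0.0025  0.1553] [0.5735 0.0006 0.1543] [0.06  0.059 0.007]
```

View pics/w2.png

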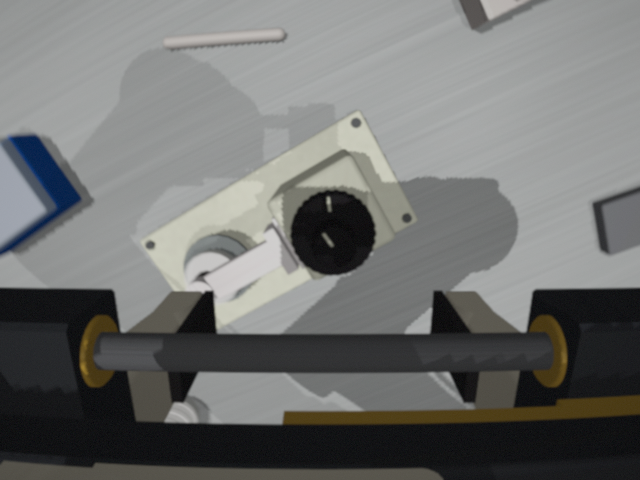

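The wrist view shows the knobs at (333,232), with the outer white line at (329,203) and the inner one at (328,240). The bar runs left to the foot at (210,272). I'll check the bar and dish heights before descending.

```bash
python3 - <<'E'
from h import *
yaw=np.radians(5.4); ax=np.array([.5745,.001]); u=np.array([-np.sin(yaw),np.cos(yaw)]); v=np.array([np.cos(yaw),np.sin(yaw)])
for n in('wrist','scene'):
    P=depthpts(cam(n)).reshape(-1,3); d=P[:,:2]-ax; L=d@u; T=d@v
    for lo in range(32,165,8):
        m=(L>lo/1e3)&(L<lo/1e3+.008)&(abs(T)<.04)&(P[:,2]<.17)&(P[:,2]>0); 
        if m.sum()>3: print(n,lo,m.sum(),'z pct 50,90,99:',np.percentile(P[m,2],[50,90,99]).round(4))
E
```

```text
wrist 32 486 z pct 50,90,99: [0.1071 0.1084 0.1095]
wrist 40 700 z pct 50,90,99: [0.1107 0.1151 0.1159]
wrist 48 442 z pct 50,90,99: [0.1142 0.1153 0.1162]
wrist 56 437 z pct 50,90,99: [0.1079 0.1093 0.1105]
wrist 64 508 z pct 50,90,99: [0.1068 0.1091 0.11  ]
wrist 72 525 z pct 50,90,99: [0.1018 0.109  0.11  ]
wrist 80 600 z pct 50,90,99: [0.0133 0.1089 0.1098]
wrist 88 620 z pct 50,90,99: [0.0132 0.1089 0.1097]
wrist 96 739 z pct 50,90,99: [0.0413 0.1087 0.1099]
wrist 104 752 z pct 50,90,99: [0.0425 0.1088 0.1098]
wrist 112 673 z pct 50,90,99: [0.0469 0.1089 0.1101]
wrist 120 648 z pct 50,90,99: [0.0594 0.1094 0.1108]
wrist 128 490 z pct 50,90,99: [0.0592 0.1092 0.1105]
wrist 136 307 z pct 50,90,99: [0.0587 0.0607 0.1095]
wrist 144 239 z pct 50,90,99: [0.0428 0.0605 0.0614]
wrist 152 179 z pct 50,90,99: [0.0415 0.0604 0.0612]
wrist 160 107 z pct 50,90,99: [0.012  0.0131 0.0412]
scene 32 219 z pct 50,90,99: [0.0876 0.1092 0.111 ]
scene 40 263 z pct 50,90,99: [0.0432 0.1144 0.118 ]
scene 48 171 z pct 50,90,99: [0.0848 0.116  0.1182]
scene 56 122 z pct 50,90,99: [0.0141 0.1101 0.1113]
scene 64 124 z pct 50,90,99: [0.0143 0.1099 0.1115]
scene 72 115 z pct 50,90,99: [0.0142 0.11   0.1118]
scene 80 116 z pct 50,90,99: [0.0143 0.1103 0.1117]
scene 88 101 z pct 50,90,99: [0.0154 0.1099 0.1112]
scene 96 124 z pct 50,90,99: [0.0428 0.1098 0.1115]
scene 104 135 z pct 50,90,99: [0.0445 0.11   0.1122]
scene 112 156 z pct 50,90,99: [0.0602 0.1096 0.1113]
scene 120 175 z pct 50,90,99: [0.0605 0.11   0.1153]
scene 128 179 z pct 50,90,99: [0.0615 0.1115 0.1163]
scene 136 180 z pct 50,90,99: [0.0604 0.1064 0.1114]
scene 144 131 z pct 50,90,99: [0.0475 0.0621 0.063 ]
scene 152 134 z pct 50,90,99: [0.0424 0.0616 0.0627]
scene 160 104 z pct 50,90,99: [0.0135 0.0429 0.0448]
```

The lid is at about 0.059–0.060, and the bar reaches 0.116 at most. Fingertips at 0.129 will clear it, so I'll descend and grip.

```bash
python3 -m handwheel '[[[0.028,0.009,0.1],[0,0,0]],[[0.028,0.009,0.3],[0,0,0]],[[0.028,0.009,0.5],[0,0,0]],[[0.028,0.009,0.68],[0,0,0]],[[0.028,0.009,0.787],[0,0,0]]]' -1
python3 -m handwheel '[[[0,0,0],[0,0,0]],[[0,0,0],[0,0,0]],[[0,0,0],[0,0,0]],[[0,0,0],[0,0,0]],[[0,0,0],[0,0,0]]]' 1
python3 -m handwheel '[[[0,0,0],[0,0,0]],[[0,0,0],[0,0,0]],[[0,0,0],[0,0,0]],[[0,0,0],[0,0,0]],[[0,0,0],[0,0,0]]]'
python3 -c "
from h import *
o=get_obs();print(o['tool_pos'],o['orientation'],o['force'],o['moment'])
s=cam('scene');cv2.imwrite('pics/g1.png',cv2.resize(s['color'][200:310,250:390],None,fx=5,fy=5,interpolation=2)[...,::-1])"
```

```text
clock: 2.48
tool_pos: [0.5691, -0.0059, 0.1396]
orientation: [179.8, -0.1, -114.8]
force: [-0.4, -0.2, -0.2]
opening: 0.0875
clock: 2.9
tool_pos: [0.575, -0.0009, 0.1455]
orientation: [-179.7, 0.5, -114.6]
force: [4.8, 25.0, -5.5]
opening: 0.0599
clock: 3.32
tool_pos: [0.5751, -0.0005, 0.1455]
orientation: [-179.7, 0.5, -114.5]
force: [3.7, 14.5, -4.2]
opening: 0.0595
[ 5.75116219e-01 -4.56181898e-04  1.45492961e-01] [-179.70373995    0.47695979 -114.48446871] [ 3.66544071 14.51271339 -4.17213174] [ 5.05160741 -1.20096134  0.047528  ]
```

View pics/g1.png

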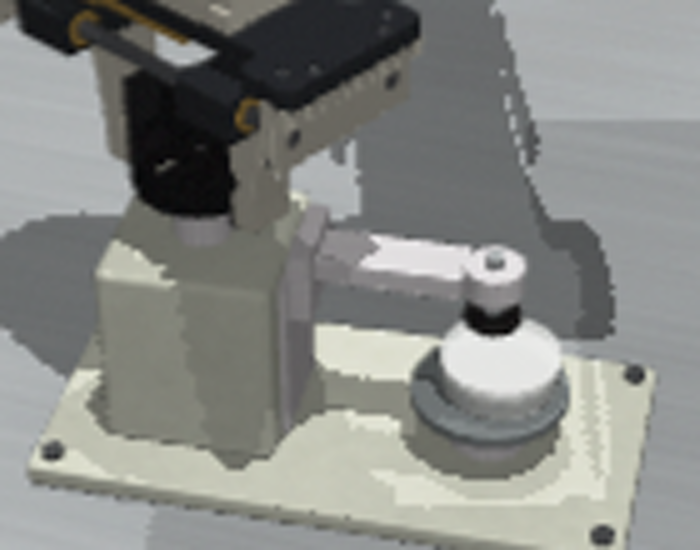

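The grip is on: opening 0.0595, and the picture shows the fingers around the outer knob with the foot hovering just above the lid at (493,318). There's 14 N of side load, so I'll relieve it first.

```bash
python3 -m handwheel '[[[-0.0135,0.006,0],[0,0,0]],[[-0.0135,0.006,0],[0,0,0]],[[-0.0135,0.006,0],[0,0,0]],[[-0.0135,0.006,0],[0,0,0]]]'
python3 -c "
from h import *
o=get_obs();print(o['tool_pos'],o['orientation'],o['force'],o['moment'])"

```

```text
clock: 3.7
tool_pos: [0.575, -0.0001, 0.1455]
orientation: [-179.7, 0.3, -114.5]
force: [6.8, 2.4, -5.0]
opening: 0.0597
[ 5.75039665e-01 -5.29923043e-05  1.45499389e-01] [-179.66728635    0.27580045 -114.49390552] [ 6.82408928  2.37666019 -4.9995366 ] [ 0.37563766 -2.36021793  0.10828193]
```

```bash
python3 -m handwheel '[[[-0.003,-0.007,0],[0,0,0.015]],[[-0.003,-0.007,0],[0,0,0.03]],[[-0.003,-0.007,0],[0,0,0.04]],[[-0.003,-0.007,0],[0,0,0.05]],[[-0.003,-0.007,0],[0,0,0.05]]]'
python3 -c "
from h import *
o=get_obs();print(o['tool_pos'],o['orientation'],o['force'],o['moment'])"
python3 -m handwheel '[[[0,0,0],[0,0,0.015]],[[0,0,0],[0,0,0.03]],[[0,0,0],[0,0,0.04]],[[0,0,0],[0,0,0.05]],[[0,0,0],[0,0,0.05]]]'
python3 -c "
from h import *
o=get_obs();print(o['tool_pos'],o['orientation'],o['force'],o['moment'])
s=cam('scene');cv2.imwrite('pics/g2.png',cv2.resize(s['color'][200:310,250:390],None,fx=5,fy=5,interpolation=2)[...,::-1])"

```

```text
clock: 4.12
tool_pos: [0.5749, -0.0005, 0.1454]
orientation: [-179.9, 0.2, -132.7]
force: [-0.1, 1.9, 2.6]
opening: 0.0593
[ 5.74880160e-01 -5.16663876e-04  1.45388164e-01] [-179.87460547    0.22263098 -132.67986093] [-0.06479643  1.88279163  2.60595777] [ 0.77635034 -0.08873574 -0.40386662]
clock: 4.53
tool_pos: [0.5745, -0.0008, 0.1453]
orientation: [-179.9, 0.2, -150.6]
force: [-0.6, 1.5, 6.6]
opening: 0.0596
[ 0.5745233  -0.00081109  0.14529272] [-179.94501584    0.19225527 -150.56107122] [-0.62521653  1.54505661  6.60744728] [ 0.54604622  0.62860654 -0.36206914]
```

View pics/g2.png

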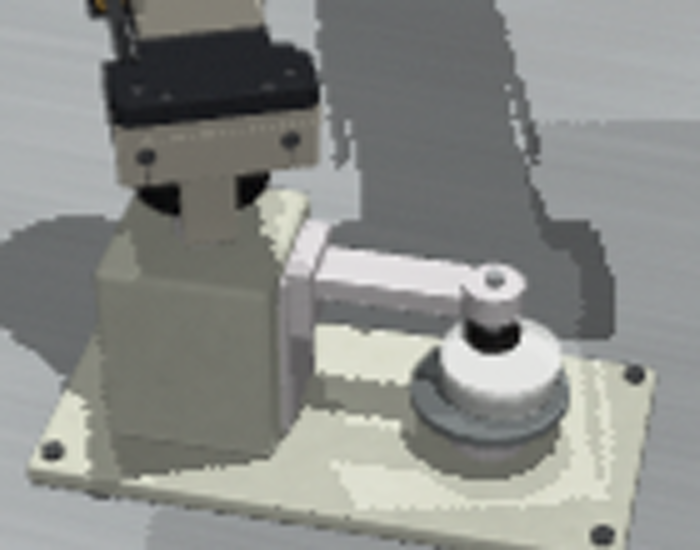

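The foot is now at (493,335) in the crop, about 7 mm above the lid by the bar's 9 mm drop so far. The no-load turning moment is about 0.36–0.40 N m. Smaller steps from here.

```bash
cat > o.py <<'E'
from h import *
o=get_obs();print('   yaw %.2f'%o['orientation'][2],'Mz %.3f'%o['moment'][2],'F',o['force'].round(1),'p',o['tool_pos'].round(4),'j6 %.1f'%o['joint_pos'][5])
E
python3 -m handwheel '[[[0,0,-0.004],[0,0,0.01]],[[0,0,-0.004],[0,0,0.02]],[[0,0,-0.004],[0,0,0.028]],[[0,0,-0.004],[0,0,0.028]],[[0,0,-0.004],[0,0,0.028]]]' >/dev/null; python3 o.py
python3 -m handwheel '[[[0,0,-0.004],[0,0,0.006]],[[0,0,-0.004],[0,0,0.012]],[[0,0,-0.004],[0,0,0.012]],[[0,0,-0.004],[0,0,0.012]]]' >/dev/null; python3 o.py
python3 -m handwheel '[[[0,0,0],[0,0,0.006]],[[0,0,0],[0,0,0.012]],[[0,0,0],[0,0,0.012]],[[0,0,0],[0,0,0.012]]]' >/dev/null; python3 o.py
```

```text
yaw -160.41 Mz -0.333 F [-1.1  1.9  6.2] p [ 0.5742 -0.0009  0.1453] j6 0.2
   yaw -164.76 Mz -0.317 F [2.3 1.1 2.5] p [ 0.5741 -0.001   0.1453] j6 -4.2
   yaw -169.10 Mz -0.325 F [1.6 1.8 4.9] p [ 0.574  -0.001   0.1453] j6 -8.5
```

```bash
python3 -m handwheel '[[[0,0,-0.004],[0,0,0.006]],[[0,0,-0.004],[0,0,0.012]],[[0,0,-0.004],[0,0,0.012]],[[0,0,-0.004],[0,0,0.012]]]' >/dev/null; python3 o.py
```

```text
yaw -173.44 Mz -0.363 F [ 5.   2.  -1.7] p [ 0.5738 -0.001   0.1454] j6 -12.9
```

```bash
python3 -m handwheel '[[[0,0,0],[0,0,0.005]],[[0,0,0],[0,0,0.01]],[[0,0,0],[0,0,0.01]],[[0,0,0],[0,0,0.01]]]' >/dev/null; python3 o.py
```

```text
yaw -177.04 Mz -0.212 F [ 4.9  1.1 -2.2] p [ 0.5737 -0.001   0.1454] j6 -16.5
```

```bash
python3 -m handwheel '[[[0,0,0],[0,0,0.0025]],[[0,0,0],[0,0,0.005]],[[0,0,0],[0,0,0.0075]]]' >/dev/null; python3 o.py
```

```text
yaw -179.87 Mz 0.341 F [ 4.5  2.2 -2.8] p [ 0.5736 -0.001   0.1454] j6 -19.3
```

```bash
python3 -m handwheel '[[[0,0,0],[0,0,0.0025]],[[0,0,0],[0,0,0.005]],[[0,0,0],[0,0,0.0075]]]' >/dev/null; python3 o.py; python3 -c "
from h import *
s=cam('scene');cv2.imwrite('pics/g3.png',cv2.resize(s['color'][240:300,310:390],None,fx=8,fy=8,interpolation=2)[...,::-1])"
```

```text
yaw 177.42 Mz 0.286 F [ 4.6  1.7 -3.2] p [ 0.5736 -0.001   0.1455] j6 -22.0
```

View pics/g3.png

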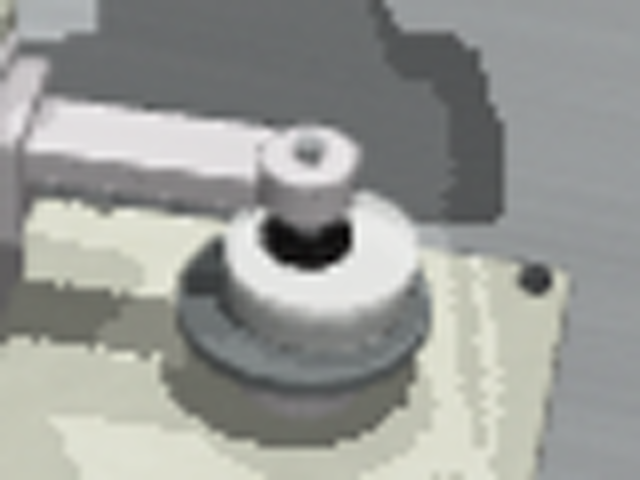

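The foot, at (308,243) in the crop, now looks close to the lid. The moment readings scatter, so I'll get the gap from geometry and read Mz row by row at rest.

```bash
cat > gap.py <<'E'
from h import *
s=cam('scene'); g=s['color'].max(2).astype(float)
ax=np.array([.5745,.001]); 
yaw=np.radians(5.4); f=ax+.130*np.array([-np.sin(yaw),np.cos(yaw)])
P=depthpts(s); q=P.reshape(-1,3); r=np.hypot(q[:,0]-f[0],q[:,1]-f[1])
for nm,lo,hi,zl,zh in (('lid',.015,.026,.04,.07),('bar end',0,.011,.08,.12),('plate',.05,.062,.005,.02)):
    m=(r>lo)&(r<hi)&(q[:,2]>zl)&(q[:,2]<zh); print(nm,m.sum(),np.percentile(q[m,2],[10,50,90]).round(4),q[m,:2].mean(0).round(4))
for u in (347,348,349,350):
    col=g[262:282,u]; k=np.argmin(col); 
    lo=col[k]; j=k
    while col[j]<115 and j<19: j+=1
    e=262+j-1+(115-col[j-1])/(col[j]-col[j-1])
    o,d=ray(s,[[u,e]]); d=d[0]
    # intersect the ray with foot cylinder r=.013, nearest point to the camera
    a=d[:2]@d[:2]; b=2*(o[:2]-f)@d[:2]; c=(o[:2]-f)@(o[:2]-f)-.013**2
    D=b*b-4*a*c
    print(u,round(e,2),'foot bottom z', (o[2]+d[2]*(-b-np.sqrt(D))/(2*a)).round(4) if D>0 else None, col.astype(int))
E
python3 gap.py; python3 o.py
python3 -m handwheel '[[[0,0,0],[0,0,0]],[[0,0,0],[0,0,0]]]' >/dev/null; python3 o.py
```

```text
lid 225 [0.044  0.0602 0.0624] [0.5731 0.1312]
bar end 54 [0.0915 0.0933 0.0963] [0.5632 0.1309]
plate 433 [0.0117 0.0132 0.0148] [0.5772 0.1351]
347 273.13 foot bottom z 0.0638 [226 165 137 135 135 136 100  44  19  22  21  98 224 229 229 229 198 163
 135 122]
348 273.29 foot bottom z 0.0637 [227 170 140 137 137 138 108  61  23  17  19  71 224 229 229 229 203 176
 144 124]
349 273.29 foot bottom z 0.0636 [227 162 127 139 140 140 107  59  24  28  21  71 223 229 228 228 218 185
 144 121]
350 272.99 foot bottom z 0.0641 [229 155 139 141 141 141  62  29  19  31  23 116 224 228 229 229 218 183
 142 123]
   yaw 177.42 Mz 0.039 F [ 4.6  1.  -3.6] p [ 0.5735 -0.001   0.1454] j6 -22.0
   yaw 177.44 Mz -0.014 F [ 4.2  1.8 -2.9] p [ 0.5735 -0.001   0.1455] j6 -22.0
```

```bash
cat > foot.py <<'E'
from h import *
def edge(im,s,f):
    g=im.max(2).astype(float); out=[]
    for u in (347,348,349,350):
        col=g[254:284,u]; k=np.where(col<60)[0][-1]; j=k
        while col[j]<115: j+=1
        e=254+j-1+(115-col[j-1])/(col[j]-col[j-1]); o,d=ray(s,[[u,e]]); d=d[0]
        a=d[:2]@d[:2]; b=2*(o[:2]-f)@d[:2]; c=(o[:2]-f)@(o[:2]-f)-.013**2; D=b*b-4*a*c
        out.append((round(e,2),round(1e3*(o[2]+d[2]*(-b-np.sqrt(D))/(2*a)),1)))
    return out
s=cam('scene'); f=np.array([.5623,.1304])
im=cv2.imread('pics/s1.png')[...,::-1]; print('start',edge(im,s,f)); print('now',edge(s['color'],s,f))
import sys
if len(sys.argv)>1: save(s,sys.argv[1])
E
python3 foot.py n1.png
```

```text
start [(np.float64(266.63), np.float64(82.2)), (np.float64(266.86), np.float64(81.9)), (np.float64(266.96), np.float64(81.6)), (np.float64(266.67), np.float64(82.2))]
now [(np.float64(273.13), np.float64(63.9)), (np.float64(273.29), np.float64(63.7)), (np.float64(273.29), np.float64(63.7)), (np.float64(272.98), np.float64(64.2))]
```

The foot has dropped 18.1 mm against the 17.8 mm expected, so it isn't touching yet. The gap is about 3–4 mm, or 12–16°. I'll take like steps of 4.3°, reading moment and image after each.

```bash
python3 -m handwheel '[[[0,0,0],[0,0,0.006]],[[0,0,0],[0,0,0.012]],[[0,0,0],[0,0,0.012]],[[0,0,0],[0,0,0.012]]]' >/dev/null; python3 o.py; python3 foot.py | tail -1
python3 -m handwheel '[[[0,0,0],[0,0,0.006]],[[0,0,0],[0,0,0.012]],[[0,0,0],[0,0,0.012]],[[0,0,0],[0,0,0.012]]]' >/dev/null; python3 o.py; python3 foot.py | tail -1
```

```text
yaw 173.15 Mz -0.333 F [ 5.   2.5 -3.5] p [ 0.5734 -0.001   0.1455] j6 -26.3
now [(np.float64(273.43), np.float64(63.0)), (np.float64(273.46), np.float64(63.2)), (np.float64(273.45), np.float64(63.2)), (np.float64(273.46), np.float64(62.8))]
   yaw 168.89 Mz -0.210 F [ 3.8  1.8 -3.2] p [ 0.5734 -0.0011  0.1455] j6 -30.5
now [(np.float64(273.61), np.float64(62.5)), (np.float64(273.6), np.float64(62.8)), (np.float64(273.61), np.float64(62.7)), (np.float64(273.47), np.float64(62.8))]
```

```bash
python3 -m handwheel '[[[0,0,0],[0,0,0.003]],[[0,0,0],[0,0,0.006]]]' >/dev/null; python3 o.py
python3 -m handwheel '[[[0,0,0],[0,0,0]]]' >/dev/null; python3 o.py;python3 -m handwheel '[[[0,0,0],[0,0,0]]]' >/dev/null; python3 o.py; python3 foot.py n2.png| tail -1; python3 gap.py | head -3
python3 -c "
import cv2,numpy as np
a=[cv2.resize(cv2.imread('pics/'+n)[244:290,325:375],(400,368),interpolation=0) for n in('n1.png','n2.png')]
cv2.imwrite('pics/cmp.png',np.hstack(a))"
```

```text
yaw 166.62 Mz 0.424 F [ 3.   2.6 -2.8] p [ 0.5732 -0.0011  0.1455] j6 -32.8
   yaw 166.59 Mz 0.186 F [ 3.7  2.7 -2.5] p [ 0.5733 -0.0011  0.1455] j6 -32.8
   yaw 166.64 Mz 0.076 F [ 3.5  2.4 -3.3] p [ 0.5733 -0.0011  0.1455] j6 -32.8
now [(np.float64(273.6), np.float64(62.5)), (np.float64(273.6), np.float64(62.8)), (np.float64(273.6), np.float64(62.8)), (np.float64(273.47), np.float64(62.8))]
lid 225 [0.0438 0.0604 0.0627] [0.5738 0.1314]
bar end 53 [0.0886 0.0906 0.0959] [0.563  0.1307]
plate 434 [0.0117 0.0134 0.015 ] [0.5794 0.134 ]
```

View pics/cmp.png

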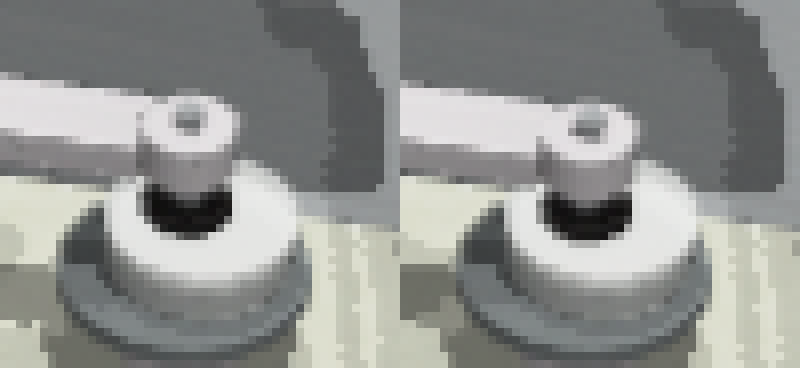

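The foot's edge stood still (0.01 px) over the last 2.2° while the bar fell, and the right half shows the pin rising from the bar end at (588,128). So it is touching. Contact came about 5° ago, so about 1.3 mm past touch, roughly 10.7 N. Next I'll let go and rise to the small knob.

```bash
python3 -m handwheel '[[[0,0,0],[0,0,0]],[[0,0,0],[0,0,0]],[[0,0,0],[0,0,0]],[[0,0,0],[0,0,0]],[[0,0,0],[0,0,0]]]' -1; python3 o.py;python3 foot.py | tail -1; python3 gap.py | sed -n 2p
python3 -m handwheel '[[[0,0.008,-0.05],[0,0,0]],[[0,0.008,-0.1],[0,0,0]],[[0,0.008,-0.1525],[0,0,0]],[[0,0.008,-0.1525],[0,0,0]],[[0,0.008,-0.1525],[0,0,0]]]'; python3 o.py
```

```text
clock: 8.77
tool_pos: [0.573, -0.0014, 0.1455]
orientation: [-180.0, -0.0, 166.6]
force: [0.3, 0.4, 0.3]
opening: 0.0854
   yaw 166.63 Mz 0.017 F [0.3 0.4 0.3] p [ 0.573  -0.0014  0.1455] j6 -32.8
now [(np.float64(273.61), np.float64(62.5)), (np.float64(273.6), np.float64(62.8)), (np.float64(273.6), np.float64(62.7)), (np.float64(273.47), np.float64(62.8))]
bar end 54 [0.089  0.0904 0.0946] [0.5636 0.1311]
clock: 9.28
tool_pos: [0.5744, 0.0007, 0.1774]
orientation: [179.9, 0.1, 166.7]
force: [-0.1, -0.1, -0.4]
opening: 0.0876
   yaw 166.65 Mz -0.023 F [-0.1 -0.1 -0.4] p [0.5744 0.0007 0.1774] j6 -32.9
```

```bash
python3 -m handwheel '[[[0,0,0],[0,0,0]],[[0,0,0],[0,0,0]],[[0,0,0],[0,0,0]],[[0,0,0],[0,0,0]],[[0,0,0],[0,0,0]]]' 1; python3 -m handwheel '[[[0,0,0],[0,0,0]],[[0,0,0],[0,0,0]],[[0,0,0],[0,0,0]],[[0,0,0],[0,0,0]],[[0,0,0],[0,0,0]]]'; python3 -m handwheel '[[[0,0,0],[0,0,0]],[[0,0,0],[0,0,0]],[[0,0,0],[0,0,0]],[[0,0,0],[0,0,0]],[[0,0,0],[0,0,0]]]';python3 o.py; python3 -c "
from h import *
s=cam('scene');save(s,'f0.png');cv2.imwrite('pics/f.png',cv2.resize(s['color'][190:290,260:380],None,fx=6,fy=6,interpolation=2)[...,::-1])"
```

```text
clock: 9.7
tool_pos: [0.5737, 0.0004, 0.1757]
orientation: [-180.0, -0.0, 166.6]
force: [0.6, -0.6, -0.1]
opening: 0.0598
clock: 10.12
tool_pos: [0.5737, 0.0004, 0.1761]
orientation: [-180.0, -0.0, 166.6]
force: [-2.5, 1.7, 2.1]
opening: 0.0273
clock: 10.53
tool_pos: [0.5737, 0.0005, 0.1761]
orientation: [-180.0, -0.0, 166.6]
force: [-1.5, 0.5, 1.5]
opening: 0.0271
   yaw 166.65 Mz 0.057 F [-1.5  0.5  1.5] p [5.737e-01 5.000e-04 1.761e-01] j6 -32.9
```

View pics/f.png

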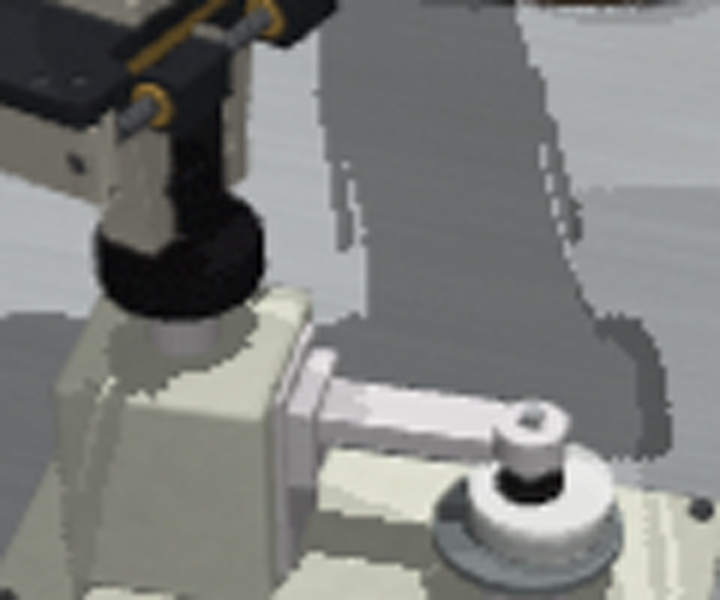

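The fingers hold the small knob alone (opening 0.027) with the tips above the outer knob at (180,255). I'll tighten 36° in two parts.

```bash
python3 -m handwheel '[[[0,0,0],[0,0,0.015]],[[0,0,0],[0,0,0.03]],[[0,0,0],[0,0,0.04]],[[0,0,0],[0,0,0.05]],[[0,0,0],[0,0,0.05]]]'>/dev/null; python3 o.py;  python3 -m handwheel '[[[0,0,0],[0,0,0.015]],[[0,0,0],[0,0,0.03]],[[0,0,0],[0,0,0.04]],[[0,0,0],[0,0,0.05]],[[0,0,0],[0,0,0.05]]]'>/dev/null; python3 o.py;python3 -m handwheel '[[[0,0,0],[0,0,0]],[[0,0,0],[0,0,0]]]'>/dev/null; python3 o.py; python3 foot.py f1.png| tail -1; python3 gap.py | sed -n 1,2p
```

```text
yaw 148.49 Mz -0.096 F [-2.2  1.   2. ] p [5.736e-01 5.000e-04 1.760e-01] j6 -51.1
   yaw 130.60 Mz -0.103 F [-2.6  1.   2.1] p [5.736e-01 5.000e-04 1.761e-01] j6 -69.0
   yaw 130.80 Mz 0.012 F [-2.8  1.8  2.1] p [5.736e-01 5.000e-04 1.761e-01] j6 -68.8
now [(np.float64(273.65), np.float64(62.4)), (np.float64(273.67), np.float64(62.6)), (np.float64(273.66), np.float64(62.6)), (np.float64(273.47), np.float64(62.8))]
lid 228 [0.0438 0.0601 0.0624] [0.5743 0.1322]
bar end 57 [0.0868 0.0883 0.0961] [0.564  0.1307]
```

```bash
python3 - <<'E'
import cv2,numpy as np
for n in('s1','n1','n2','f0','f1'):
    g=cv2.imread(f'pics/{n}.png').min(2).astype(float); e=[]
    for u in range(323,341):
        c=g[238:270,u]; th=170
        for j in range(1,len(c)):
            if c[j-1]<th<=c[j]: e.append(238+j-1+(th-c[j-1])/(c[j]-c[j-1])); break
    print(n,len(e),np.mean(e).round(3))
E
```

```text
s1 18 247.254
n1 18 253.914
n2 18 254.876
f0 18 254.903
f1 18 255.937
```

From the images the bar has gone about 4.2 mm past contact, or roughly 16.4 N. Counting knob angles gives 15.7 N. I'll release and lift clear.

```bash
python3 -m handwheel '[[[0,0,0],[0,0,0]],[[0,0,0],[0,0,0]],[[0,0,0],[0,0,0]],[[0,0,0],[0,0,0]],[[0,0,0],[0,0,0]]]' -1; python3 -m handwheel '[[[0,0,-0.05],[0,0,0]],[[0,0,-0.15],[0,0,0]],[[0,0,-0.3],[0,0,0]],[[0,0,-0.45],[0,0,0]],[[0,0,-0.6],[0,0,0]]]'; python3 -m handwheel '[[[0,0,0],[0,0,0]],[[0,0,0],[0,0,0]],[[0,0,0],[0,0,0]],[[0,0,0],[0,0,0]]]'; python3 o.py; python3 foot.py f2.png|tail -1; python3 - <<'E'
import cv2,numpy as np
for n in('f1','f2'):
    g=cv2.imread(f'pics/{n}.png').min(2).astype(float); e=[]
    for u in range(323,341):
        c=g[238:270,u]; j=np.where(c>=170)[0][0]; e.append(237+j+(170-c[j-1])/(c[j]-c[j-1]))
    print(n,np.mean(e).round(3))
cv2.imwrite('pics/end.png',cv2.imread('pics/f2.png'))
E
```

```text
clock: 12.1
tool_pos: [0.574, 0.0004, 0.1761]
orientation: [180.0, 0.0, 130.7]
force: [-0.4, -0.5, 0.5]
opening: 0.0548
clock: 12.52
tool_pos: [0.5737, 0.0003, 0.2983]
orientation: [180.0, 0.0, 130.7]
force: [1.0, -0.4, 0.9]
opening: 0.0859
clock: 12.85
tool_pos: [0.5732, 0.0004, 0.2953]
orientation: [-179.9, -0.0, 130.6]
force: [0.1, -0.1, 0.2]
opening: 0.0874
   yaw 130.64 Mz 0.030 F [ 0.1 -0.1  0.2] p [5.732e-01 4.000e-04 2.953e-01] j6 -68.9
now [(np.float64(273.68), np.float64(62.3)), (np.float64(273.69), np.float64(62.5)), (np.float64(273.68), np.float64(62.5)), (np.float64(273.49), np.float64(62.7))]
f1 255.937
f2 255.961
```

View pics/end.png

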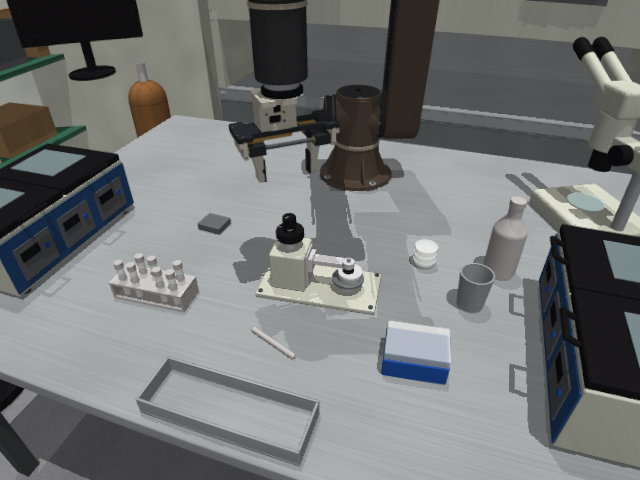

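The arm is clear, the foot sits on the dish at (348,268) and the bystanders haven't moved. The bar stayed put on release, so I'm handing in.

```bash
python3 -c "
from plant import *
print(close_job())"
```

```text
the job is handed in; nothing more can be done
None
```

The foot is holding the dish down at an estimated 16 N, and I handed the job in at about 13 s on the robot's clock with the arm clear. No verdict was reported.

**What I did:** I turned the outer knob clockwise about 79° in one grip, until the foot touched the lid at an estimated 10.7 N. I then let go and tightened the small knob 36° clockwise.

**Last checks:**
- **Final force:** the angle count gives about 15.7 N and the bar's drop in the images gives about 16.4 N. Both are estimates from the spring rate (allow about 1 N); the foot force itself was not measured.
- **Release:** the bar's edge shifted only 0.02 pixel (about 0.06 mm) when the fingers opened. The wrist force afterwards was near zero, and in the last scene picture the bystanders look to be where they started.

**What disagreed:**
- **Feeling the touch:** the outer knob's turning moment scattered, from -0.36 to +0.42 N m, so it did not show the touch clearly. I took the touch from the pictures instead: the foot's edge stood still while the bar kept falling.
- **Small knob's moment:** it read about 0.10 N m, below the expected 0.16–0.18. The bar still fell 2.2 to 3.0 mm against the expected 2.5 mm, so I took it that the knob had not slipped.

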